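Unbolt and open the long bead box

ROBOT

A 6-joint arm with a two-finger parallel gripper is mounted at the origin on the work surface. World frame = base frame: x ahead of the robot, y to its left, z up, the work surface at z = 0. Lengths are in m, angles in degrees, forces in N, time in s.
With the tool pointing down it reaches from about 0.25 to 0.725 m from the base axis. Payload 9.7 kg.
Tool frame: the origin (TCP) lies at the very end of the fingers, on their centre line; the grasp point (between the pads) lies 19 mm behind it (bot.grip_point_offset is the distance from the TCP to the grasp point, in m); y points along the fingers, x is the direction in which the jaws open and shut, and the axes are right-handed (so a half turn about y gives the same grasp; the last joint's range is limited). The gripper opens to 85 mm and grips with 20 to 120 N. Pads are 22 mm wide; open, the fingers measure 114 mm over their backs; the gripper's body (76 mm by 85 mm) begins 54 mm behind the grasp point. The pads swing forward as they close: fully open they stand 13 mm farther back than shut.
Start: joints at [-68.526, 4.979, 10.078, 95.1, 0, 90], TCP at [0.201, -0.512, 0.231] pointing down, gripper open.
Joint ranges: [-179.16, 179.16], [-48.56, 103.87], [-65.8, 70.77], [-126.05, 130.52], [-82.76, 87.17], [-180, 180]. Speed limits (degrees/s): [127.2, 127.2, 147.25, 180, 180, 180].

INTERFACE

Orientations are given as [roll, pitch, yaw] about the fixed x, y, z axes, in that order (R = Rz(yaw) Ry(pitch) Rx(roll)).
In Python, from workcell import bot gives the robot as it stands.
- The arm moves only by the shell command python3 -m inch 'ROWS' [FORCE]. ROWS is JSON, a list of rows, each a list of 3 entries, a list of its own where there are three numbers: the shift along the tool's x, y, z in mm, then the turn, a rotation vector about the tool's x, y, z in rad, then the finger opening in mm, from 0 to 85.4. In form: [[[x, y, z], [ax, ay, az], grip], ...]. A call has 1 to 20 rows; each row is the pose to reach, as a shift and turn from the pose measured when the call began, along the tool's axes at that moment; what a row does not reach only later rows make up. A row lasts 1/10 s, in which the tool goes at most 50 mm and 8.59 degrees, less where a joint would pass 70% of its speed; a pose out of reach is approached as far as the arm can. A call with a gripper value outside its range is refused whole. The fingers move at their own pace and stop on an object; FORCE is the grip in N (left out, the last holds). Time passes only in rows, so rows that repeat a pose let the fingers close. It gives the time, the measured TCP pose, the force and the opening at its end, in the units of the state.
- bot.get_obs(): the state, without advancing time (a new reading comes with each control period).
- bot.camera(name): name is "scene" or "top" or "wrist"; returns a dict with "frame" (420x560x3 uint8, red, green, blue), "mtx" (3x3 intrinsics, pixels), "origin" and "orientation" of the camera in the world. Camera axes: x right, y down, z forward; pixel columns grow to the right and rows downward; lengths in m; the calibration is good to about 2 mm. The wrist camera is an equidistant fisheye: a pixel r from the principal point sees the ray r / f radians off the axis. A picture is of the moment at which its call begins. There is no depth.
- bot.job_done(): hands the job in, once; it reports no verdict.
Trained networks look in a picture, given as the dict that the camera call returned (one of the last four; its "shot" number tells which), for a name from the list of things; names that differ only in an ending like _2 or _b are one class to them, and where a whole thing is asked for, a point or a joint stands for the part that bears it (a point fixed in the world has none). Each returns a list of dicts, best first, with "confidence" (0 to 1); they miss things now and then, are a little off and sometimes report something else, mostly with a low value. They report only what shows in the picture. A call takes as long as a camera call.
- bot.search_frame(picture, name): "box" ([left, top, right, bottom] in pixels, round what is visible of it).
- bot.cut_out(picture, name): "region" (420x560 bool, what is visible of it) and "box" ([left, top, right, bottom] in pixels, round what is visible of it).
The state is a dict: "time": time; "q": joint angles; "qd": joint speeds; "joint_efforts": joint torques, N m; "ee_pos": TCP position; "tcp_rot": TCP orientation; "wrist_force": force on the tool from outside, world axes, zero at the start; "torque": the same for the moment, N m; "opening": finger opening in m.
Only numpy, scipy, OpenCV 4.12 (cv2) and the standard library are available. Lean on these libraries where they do the work, as an engineer would, in place of code of your own. Each camera call takes 0.05 s, during which the arm holds its last target. There are 200 camera calls.

TASK

Open the longer of the two plywood bead boxes: draw its bolt all the way back out of the lid, then slide the lid fully open along the box and let go, with the bolt left drawn back. Leave the shorter box alone.

Things in the scene. Friction and masses are not known exactly. Their poses are not given: they have to be found in the camera images.
- long_box: Longer plywood bead box, fixed: 180 mm (x) by 250 mm (y), 60 mm tall, origin at the centre of its underside. Its -x strip, 65 mm wide, faces roughly to the robot and carries a chrome bolt. Behind it the -y half is a well of beads under the lid, the +y half a solid deck. The lid (105 x 122 mm, top at height 68 mm) slides along +y over the deck. Bolt straps and keeper reach height 80 mm.
- bolt_knob (a point): Top centre of the upright chrome knob of the long box's bolt, at height 112 mm: 14 mm across, 36 mm tall above the rod. Axes as the box's; moves with the bolt along the box's -x: from x = -45..-49 mm (home) to -80 mm (fully back), y = -62.5 mm. About 2 N, no spring, stays where left. The rod clears the lid's keeper at x = -67 mm; until then the lid is held (3 mm play).
- lid_grip (a point): Top centre of the upright wooden grip bar on the long box's lid, at height 98 mm: 56 mm long (box x), 14 mm thick (box y), 30 mm tall above the lid. Axes as the box's; moves with the lid along the box's +y, in the box's frame from y = -62.5 mm (shut) to +57.5 mm (fully open), x = 42 mm. About 3 N, stays where left.
- short_box: The other bead box, to be left alone: same make, with a like bolt and lid just as tall, but only 160 mm long (y), 180 mm in x, fixed. Origin at the centre of its underside.

How it is judged (in metres and radians):
On the way, in this order (a step that is already met when the one before it is completed fails the run):
1. the long box's bolt is drawn back clear of the lid (x of bolt_knob in the frame of long_box below -0.069 m), for 0.2 s.
2. the long box's lid is slid open (y of lid_grip in the frame of long_box above 0.0425 m), for 0.2 s.
At the end, for the whole second after the job is handed in: The long box's lid is open to within 15 mm of its full 120 mm travel, and its bolt is still drawn back to within 11 mm of its full travel (y of lid_grip in the frame of long_box above 0.0425 m and x of bolt_knob in the frame of long_box below -0.069 m); the robot touches nothing.
It fails at once if the shorter box is pushed or worked (more than 3 N) (contact force between any of the fingers, the arm and short_box above 3 N).
It also fails if it takes over 40 s, if anything falls off the work surface, if the arm or the gripper's body presses on something with over 40 N, if the wrist force passes 120 N, or if a joint passes its speed limit or range.

## Working session

There is one attempt and no reset: what is moved stays moved. The work goes in short steps, Python scripts to look and compute and a shell command to move; the robot and the scene stay as the last step left them, time stands still between calls to the robot, and variables do not carry over. Pictures are saved under pics/ and viewed, about 8 in all and at most 12, crops included, and the job is handed in when it is done.

```bash
mkdir -p pics; ls; python3 - <<'E'
from workcell import bot
import cv2,numpy as np
o=bot.get_obs(); print(o)
for n in ["top","scene"]:
    p=bot.camera(n); print(n,p["mtx"],p["origin"],p["orientation"])
    f=p["frame"].copy()
    for t in ["long_box","short_box","bolt_knob","lid_grip"]:
        for d in bot.search_frame(p,t): print(t,d["confidence"],np.round(d["box"],1))
    cv2.imwrite(f"pics/{n}1.png",cv2.cvtColor(f,cv2.COLOR_RGB2BGR))
E
```

```text
pics
{'time': 0.0, 'q': array([-6.85263646e+01,  5.01163321e+00,  1.00332941e+01,  9.50998642e+01,
        8.28525682e-05,  9.00007267e+01]), 'qd': array([ 0.02121186,  0.06630515,  0.08909826,  0.05101033, -0.05767778,
       -0.08773641]), 'joint_efforts': array([-8.63697278e-04, -5.20384777e+01,  4.64807081e+01,  1.61949563e-02,
       -1.60132737e-05,  2.67001576e-05]), 'ee_pos': array([ 0.2012534 , -0.51160064,  0.23056757]), 'tcp_rot': array([-8.99999181e+01,  7.82033047e-02, -6.85270913e+01]), 'wrist_force': array([-0.10704381,  0.52849064,  0.37923308]), 'torque': array([-0.03084983, -0.02540528, -0.0088554 ]), 'opening': 0.08533103499847705}
top [[505.61048477   0.         280.11011975]
 [  0.         505.61048477 209.0821334 ]
 [  0.           0.           1.        ]] [ 0.31392053 -0.03121817  1.09526762] [-166.88397817   -0.24803065  -91.12782919]
long_box 0.7 [ 91.2 166.8 235.9 291.4]
long_box 0.56 [154.4 174.7 221.1 238.2]
short_box 0.88 [320.2 188.9 399.4 273.6]
bolt_knob 0.45 [191.2 223.9 204.8 261.6]
lid_grip 0.84 [154.5 175.9 221.6 239.8]
scene [[380.29517873   0.         276.83162765]
 [  0.         380.29517873 203.28901653]
 [  0.           0.           1.        ]] [1.11635694 0.31722162 0.64635191] [-128.7001503     0.13282299  122.70761197]
long_box 0.84 [320.3 211.1 454.3 315.7]
short_box 0.77 [184.2 159.7 277.1 237.1]
bolt_knob 0.62 [354.  214.8 361.9 237.9]
lid_grip 0.58 [323.4 236.4 385.5 281.7]
```

View pics/top1.png

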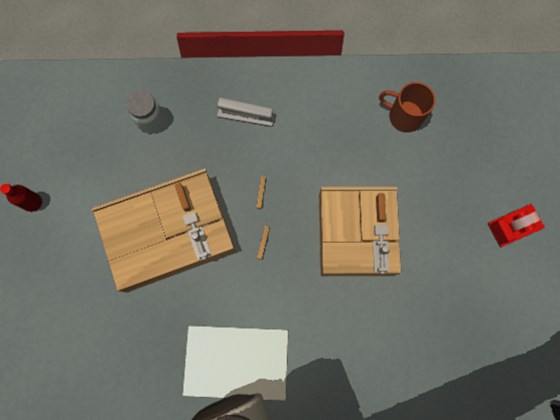

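View pics/scene1.png

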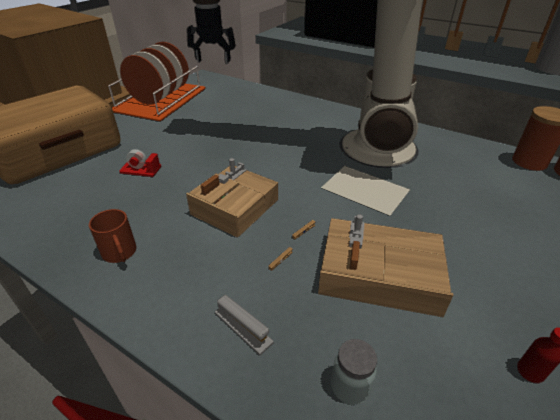

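The top view shows the long box at left (corners about (94,208), (206,170), (233,248), (120,291)), with its bolt near (198,240) and its grip bar near (182,195). The short box is at (360,231). Next I'll fit the long box's pose from the silhouettes.

```bash
cat > h.py <<'E'
import numpy as np,cv2
from scipy.spatial.transform import Rotation as R
from scipy.optimize import minimize
def proj(p,X):
    Rc=R.from_euler('xyz',p["orientation"],degrees=True)
    c=Rc.inv().apply(np.atleast_2d(X)-p["origin"]); u=c@np.array(p["mtx"]).T
    return u[:,:2]/u[:,2:]
def ray(p,uv):
    Rc=R.from_euler('xyz',p["orientation"],degrees=True)
    return Rc.apply(np.linalg.inv(p["mtx"])@[uv[0],uv[1],1])
def atz(p,uv,z):
    d=ray(p,uv); o=np.array(p["origin"]); return o+d*(z-o[2])/d[2]
def b2w(P,X):
    return R.from_euler('z',P[2]).apply(np.atleast_2d(X))+[P[0],P[1],0]
def w2b(P,X):
    return R.from_euler('z',-P[2]).apply(np.atleast_2d(X)-[P[0],P[1],0])
E
python3 - <<'E'
from workcell import bot
from h import *
C=np.array([[sx*.09,sy*.125,z] for sx in(-1,1) for sy in(-1,1) for z in(0,.06)])
ps=[bot.camera(n) for n in("top","scene")]
ms=[bot.cut_out(p,"long_box") for p in ps]
def hull(p,P,s=4):
    im=np.zeros((420*s,560*s),np.uint8)
    h=cv2.convexHull(((proj(p,b2w(P,C))+.5)*s).astype(np.float32)).astype(np.int32)
    return cv2.fillConvexPoly(im,h,1)
M=[]
for m,p in zip(ms,ps):
    print(m[0]["confidence"],m[0]["box"],m[0]["region"].sum())
    M.append(cv2.resize(m[0]["region"].astype(np.uint8),None,fx=4,fy=4,interpolation=cv2.INTER_NEAREST))
def cost(P,idx=(0,1)):
    return sum((hull(ps[i],P)!=M[i]).sum()/M[i].sum() for i in idx)
c=atz(ps[0],(163,229),.06)
for idx in((0,),(1,),(0,1)):
    r=minimize(cost,[c[0],c[1],.32],args=(idx,),method="Nelder-Mead",options=dict(initial_simplex=[[c[0],c[1],.32],[c[0]+.02,c[1],.32],[c[0],c[1]+.02,.32],[c[0],c[1],.45]]))
    print(idx,r.x,np.degrees(r.x[2]),r.fun)
P=r.x
np.save("P.npy",P)
K=b2w(P,[[-.045,-.0625,.112],[.042,-.0625,.098]]);print(K)
out=[]
for p in ps:
    f=cv2.cvtColor(p["frame"],cv2.COLOR_RGB2BGR);f=cv2.resize(f,None,fx=4,fy=4)
    q=C[C[:,2]>.05][[0,1,3,2]]
    cv2.polylines(f,[((proj(p,b2w(P,q))+.5)*4).astype(np.int32)],True,(255,0,255),1)
    for u in proj(p,K): cv2.circle(f,tuple(((u+.5)*4).astype(int)),4,(0,255,0),1)
    u=(proj(p,b2w(P,[[0,0,.06]]))[0]*4).astype(int)
    out.append(f[u[1]-290:u[1]+290,u[0]-200 if p is ps[1] else u[0]-320:][:,:][:580,:600] if 0 else f[max(0,u[1]-290):u[1]+290,max(0,u[0]-320):u[0]+320])
for i,o in enumerate(out): cv2.imwrite(f"pics/fit{i}.png",o)
E
```

```text
0.65 [92.7, 168.9, 236.5, 294.2] 11032
0.78 [317.1, 214.2, 452.6, 315.4] 10002
(0,) [0.52005035 0.20557291 0.33608514] 19.256260004791848 0.019488759970993474
(1,) [0.52175876 0.20268506 0.33784941] 19.357345532403407 0.022214307138572285
(0, 1) [0.51976738 0.20470877 0.3307808 ] 18.95234375384417 0.05597799380479234
[[0.49750572 0.13098178 0.112     ]
 [0.57978937 0.15923778 0.098     ]]
```

View pics/fit0.png

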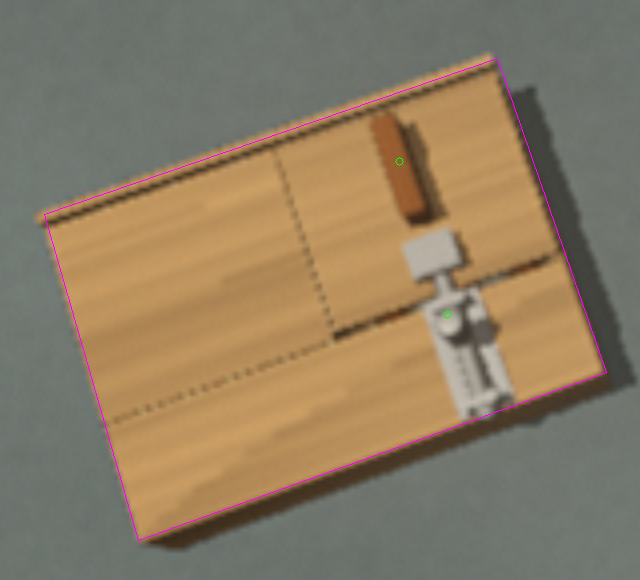

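View pics/fit1.png

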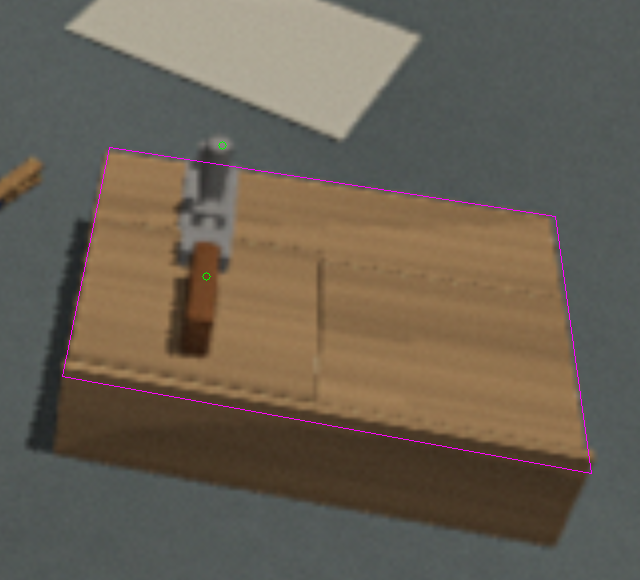

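The fit agrees in both views to about 3 mm. I'll add a helper that works out moves in tool axes, then go to a hover above the knob with the jaws along box x.

```bash
cat >> h.py <<'E'
def plan(o,tgt,yaw):
    R0=R.from_euler('xyz',o["tcp_rot"],degrees=True)
    R1=R.from_euler('xyz',[-90,0,yaw],degrees=True)
    print("shift mm",np.round(R0.inv().apply(np.array(tgt)-o["ee_pos"])*1000,1),"turn",np.round((R0.inv()*R1).as_rotvec(),4))
def rel(P,o):
    print("t",o["time"],"tcp in box mm",np.round(w2b(P,o["ee_pos"])[0]*1000,1),"yaw-rel",np.round(o["tcp_rot"]-[0,0,np.degrees(P[2])],2),"F",np.round(o["wrist_force"],1),"open",o["opening"],"q",np.round(o["q"],0))
E
python3 - <<'E'
from workcell import bot
from h import *
P=np.array([.5202,.2046,np.radians(19.2)]);np.save("P.npy",P)
k=b2w(P,[[-.046,-.0625,.20]])[0];print(k)
plan(bot.get_obs(),k,19.2)
E
```

```text
[0.49731285 0.13044861 0.2       ]
shift mm [-489.4   31.3  510.5] turn [-0.     -1.5312  0.    ]
```

```bash
python3 -m inch '[[[-15,0,15],[0,-0.05,0],50],[[-42,0,43],[0,-0.13,0],50],[[-70,0,73],[0,-0.22,0],50],[[-98,0,102],[0,-0.31,0],50],[[-126,5,131],[0,-0.4,0],50],[[-154,5,160],[0,-0.49,0],50],[[-182,10,190],[0,-0.58,0],50],[[-210,10,219],[0,-0.67,0],50],[[-238,10,248],[0,-0.76,0],50],[[-266,15,278],[0,-0.85,0],50],[[-294,15,307],[0,-0.94,0],50],[[-322,20,336],[0,-1.03,0],50],[[-350,20,365],[0,-1.12,0],50],[[-378,25,394],[0,-1.21,0],50],[[-406,25,424],[0,-1.3,0],50],[[-434,30,453],[0,-1.38,0],50],[[-460,31,480],[0,-1.45,0],50],[[-480,31,501],[0,-1.5,0],50],[[-489.4,31.3,510.5],[0,-1.531,0],50],[[-489.4,31.3,510.5],[0,-1.531,0],50]]' 25
python3 - <<'E'
from workcell import bot
from h import *
P=np.load("P.npy");rel(P,bot.get_obs())
p=bot.camera("wrist");print(p["mtx"],p["origin"],p["orientation"])
cv2.imwrite("pics/w1.png",cv2.cvtColor(p["frame"],cv2.COLOR_RGB2BGR))
def fish(X):
    c=R.from_euler('xyz',p["orientation"],degrees=True).inv().apply(np.atleast_2d(X)-p["origin"])
    r=np.linalg.norm(c[:,:2],axis=1);th=np.arctan2(r,c[:,2]);m=p["mtx"]
    return np.c_[m[0][2]+m[0][0]*th*c[:,0]/r,m[1][2]+m[1][1]*th*c[:,1]/r]
print("pred knob top, base, grip",fish(b2w(P,[[-.046,-.0625,.112],[-.046,-.0625,.08],[.042,-.0625,.098]])))
print("box corners",fish(b2w(P,[[-.09,-.125,.06],[-.09,.125,.06],[.09,.125,.06],[.09,-.125,.06]])))
for t in["bolt_knob","lid_grip"]:
    for d in bot.search_frame(p,t):print(t,d)
E
```

```text
time: 2.7
ee_pos: [0.4974, 0.1315, 0.1995]
tcp_rot: [-90.0, 0.0, 19.3]
wrist_force: [0.3, 0.4, 0.4]
opening: 0.05
t 2.7 tcp in box mm [-45.5 -61.5 199.5] yaw-rel [-9.0e+01  4.0e-02  1.2e-01] F [0.3 0.4 0.4] open 0.04996821618711648 q [15. -0.  1. 91.  0. 85.]
[[325.1922621    0.         273.00233003]
 [  0.         325.1922621  210.23274413]
 [  0.           0.           1.        ]] [0.47586778 0.1943189  0.34107539] [1.64723368e+02 1.01452858e-01 1.93585256e+01]
pred knob top, base, grip [[272.27589294 216.5392049 ]
 [272.42737196 205.64829485]
 [381.60924573 211.74414971]]
box corners [[226.25648699 263.75641047]
 [222.96165607  -6.32811355]
 [419.5389881    6.14703798]
 [407.67052629 261.60636995]]
bolt_knob {'box': [216.3, 201.8, 312.0, 225.5], 'confidence': 0.81}
lid_grip {'box': [297.3, 136.2, 415.8, 268.2], 'confidence': 0.56}
```

View pics/w1.png

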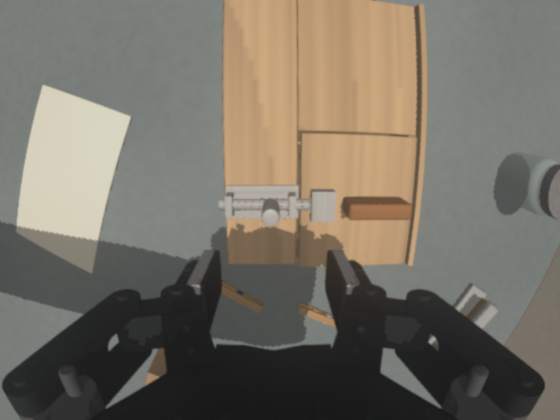

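The wrist view puts the knob top at about (271,217), against a prediction of (272,216.5), and the box edges match too. I'll descend, close on the knob and draw the bolt back.

```bash
python3 -m inch '[[[0,15,0],[0,0,0],50],[[0,40,0],[0,0,0],50],[[0,65,0],[0,0,0],50],[[0,90,0],[0,0,0],50],[[0,105,0],[0,0,0],50],[[0,110,0],[0,0,0],50],[[0,110,0],[0,0,0],50],[[0,110,0],[0,0,0],8],[[0,110,0],[0,0,0],8],[[0,110,0],[0,0,0],8],[[0,110,0],[0,0,0],8],[[0,110,0],[0,0,0],8],[[0,110,0],[0,0,0],8],[[0,110,0],[0,0,0],8]]' 25
python3 - <<'E'
from workcell import bot
from h import *
rel(np.load("P.npy"),bot.get_obs())
E
```

```text
time: 4.25
ee_pos: [0.4974, 0.1297, 0.0913]
tcp_rot: [-90.0, -0.1, 19.1]
wrist_force: [-0.9, -0.8, 6.9]
opening: 0.0128
t 4.25 tcp in box mm [-46.2 -63.3  91.3] yaw-rel [-9.003e+01 -8.000e-02 -9.000e-02] F [-0.9 -0.8  6.9] open 0.012776808416443432 q [ 15.  -0. -11.  79.  -0.  86.]
```

```bash
python3 -m inch '[[[-3,-1,0],[0,0,0],8],[[-7,-1,0],[0,0,0],8],[[-11,-1,0],[0,0,0],8],[[-15,-1,0],[0,0,0],8],[[-19,-1,0],[0,0,0],8],[[-23,-1,0],[0,0,0],8],[[-27,-1,0],[0,0,0],8],[[-30,-1,0],[0,0,0],8],[[-32,-1,0],[0,0,0],8],[[-32,-1,0],[0,0,0],8],[[-32,-1,0],[0,0,0],8],[[-32,-1,0],[0,0,0],8]]'
python3 - <<'E'
from workcell import bot
from h import *
P=np.load("P.npy");rel(P,bot.get_obs())
p=bot.camera("wrist")
cv2.imwrite("pics/w2.png",cv2.cvtColor(p["frame"],cv2.COLOR_RGB2BGR))
E
```

```text
time: 5.45
ee_pos: [0.4665, 0.1189, 0.0917]
tcp_rot: [-90.0, 0.0, 19.1]
wrist_force: [-0.5, -3.5, -21.1]
opening: 0.0128
t 5.45 tcp in box mm [-78.9 -63.3  91.7] yaw-rel [-9.004e+01  3.000e-02 -1.000e-01] F [ -0.5  -3.5 -21.1] open 0.012804662233309184 q [ 14.  -5. -15.  80.  -0.  85.]
```

View pics/w2.png

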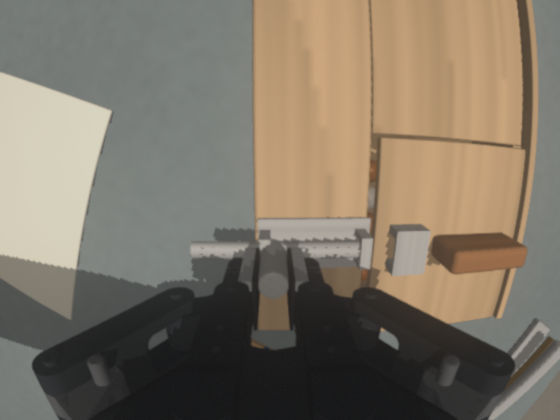

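The bolt is fully back: the knob sits against the outer strap at (273,270), and the rod is clear of the keeper, with its end at about (370,250). I'll release it, lift, and turn over the grip bar.

```bash
python3 -m inch '[[[0,0,0],[0,0,0],45],[[0,0,0],[0,0,0],45],[[0,0,0],[0,0,0],45],[[0,0,0],[0,0,0],45],[[0,-15,0],[0,0,0],45],[[0,-40,0],[0,0,0],45],[[0,-65,0],[0,0,0],45],[[0,-80,0],[0,-0.1,0],60],[[12,-80,0],[0,-0.22,0],60],[[24,-80,0],[0,-0.34,0],60],[[36,-80,0],[0,-0.46,0],60],[[48,-80,0],[0,-0.58,0],60],[[60,-80,0],[0,-0.7,0],60],[[72,-80,0],[0,-0.82,0],60],[[84,-80,1],[0,-0.94,0],60],[[96,-80,1],[0,-1.06,0],60],[[108,-80,1],[0,-1.18,0],60],[[116,-80,1],[0,-1.31,0],60],[[121,-80,1],[0,-1.44,0],60],[[121,-80,1],[0,-1.5725,0],60]]'
python3 - <<'E'
from workcell import bot
from h import *
P=np.load("P.npy");rel(P,bot.get_obs())
p=bot.camera("top")
for t in["bolt_knob","lid_grip"]:
    for d in bot.search_frame(p,t):print(t,d)
print(proj(p,b2w(P,[[-.079,-.0625,.112],[.042,-.0625,.098]])))
cv2.imwrite("pics/t2.png",cv2.cvtColor(cv2.resize(p["frame"][140:300,80:290],None,fx=3.5,fy=3.5),cv2.COLOR_RGB2BGR))
E
```

```text
time: 7.5
ee_pos: [0.5813, 0.1598, 0.1727]
tcp_rot: [-90.0, 0.0, 109.5]
wrist_force: [-0.6, -0.1, 0.3]
opening: 0.0602
t 7.5 tcp in box mm [ 43.  -62.4 172.7] yaw-rel [-9.003e+01  4.000e-02  9.032e+01] F [-0.6 -0.1  0.3] open 0.06021062038319378 q [15. 11. 11. 89. -0. -4.]
bolt_knob {'box': [196.1, 230.6, 209.9, 277.4], 'confidence': 0.58}
lid_grip {'box': [177.8, 174.1, 220.2, 228.5], 'confidence': 0.72}
[[199.46522604 248.69959147]
 [181.87177978 194.48760865]]
```

View pics/t2.png

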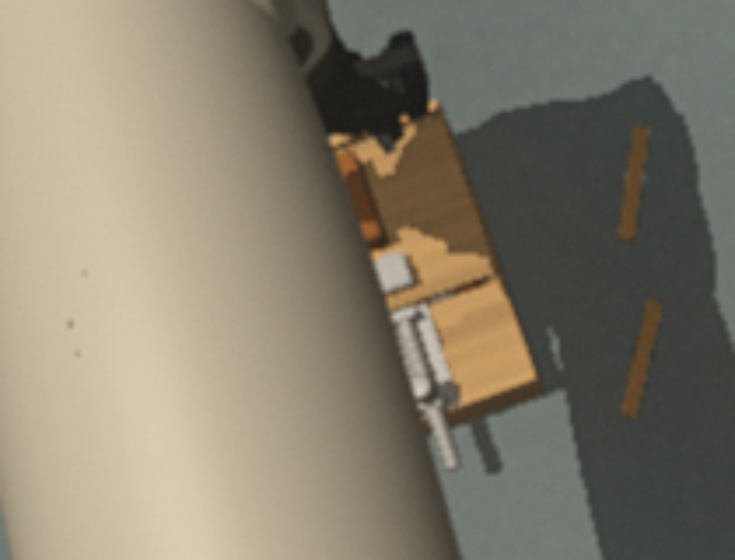

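The top view confirms the rod is drawn out, with its end at crop (447,460), and the grip bar is where expected. I'll descend and grip the bar.

```bash
python3 -m inch '[[[0,15,0],[0,0,0],60],[[0,40,0],[0,0,0],60],[[0,65,0],[0,0,0],60],[[0,85,0],[0,0,0],60],[[0,93,0],[0,0,0],60],[[0,93,0],[0,0,0],60],[[0,93,0],[0,0,0],60],[[0,93,0],[0,0,0],8],[[0,93,0],[0,0,0],8],[[0,93,0],[0,0,0],8],[[0,93,0],[0,0,0],8],[[0,93,0],[0,0,0],8],[[0,93,0],[0,0,0],8],[[0,93,0],[0,0,0],8]]' 30
python3 - <<'E'
from workcell import bot
from h import *
rel(np.load("P.npy"),bot.get_obs())
E
```

```text
time: 9.05
ee_pos: [0.5812, 0.1597, 0.0803]
tcp_rot: [-90.1, 0.0, 109.0]
wrist_force: [-1.2, -0.8, 5.6]
opening: 0.0136
t 9.05 tcp in box mm [ 42.8 -62.5  80.3] yaw-rel [-9.010e+01  4.000e-02  8.985e+01] F [-1.2 -0.8  5.6] open 0.01355601199086138 q [15. 12.  1. 79. -0. -4.]
```

```bash
python3 -m inch '[[[3,0,0],[0,0,0],8],[[9,0,0],[0,0,0],8],[[16,0,0],[0,0,0],8],[[23,0,0],[0,0,0],8],[[31,0,0],[0,0,0],8],[[39,0,0],[0,0,0],8],[[47,0,0],[0,0,0],8],[[55,0,0],[0,0,0],8],[[63,0,0],[0,0,0],8],[[71,0,0],[0,0,0],8],[[79,0,0],[0,0,0],8],[[87,0,0],[0,0,0],8],[[95,0,0],[0,0,0],8],[[102,0,0],[0,0,0],8],[[108,0,0],[0,0,0],8],[[113,0,0],[0,0,0],8],[[117,0,0],[0,0,0],8],[[118.5,0,0],[0,0,0],8],[[118.5,0,0],[0,0,0],8],[[118.5,0,0],[0,0,0],8]]'
python3 - <<'E'
from workcell import bot
from h import *
P=np.load("P.npy");rel(P,bot.get_obs())
p=bot.camera("wrist")
cv2.imwrite("pics/w3.png",cv2.cvtColor(p["frame"],cv2.COLOR_RGB2BGR))
E
```

```text
time: 11.05
ee_pos: [0.5415, 0.2724, 0.0803]
tcp_rot: [-90.0, -0.0, 109.1]
wrist_force: [-5.9, -2.8, 6.5]
opening: 0.0133
t 11.05 tcp in box mm [42.4 57.  80.3] yaw-rel [-9.002e+01 -1.000e-02  8.988e+01] F [-5.9 -2.8  6.5] open 0.013308549375624923 q [27. 12.  2. 79.  0.  8.]
```

View pics/w3.png

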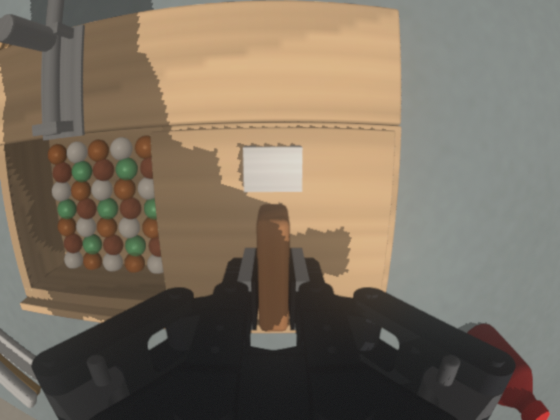

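The lid is open: beads show at (105,205), the bar is held at (273,260), and the bolt is still back at the upper left. Now I'll release and lift clear.

```bash
python3 -m inch '[[[0,0,0],[0,0,0],45],[[0,0,0],[0,0,0],45],[[0,0,0],[0,0,0],45],[[0,0,0],[0,0,0],45],[[0,-15,0],[0,0,0],45],[[0,-40,0],[0,0,0],45],[[0,-70,0],[0,0,0],45],[[0,-100,0],[0,0,0],45],[[0,-125,0],[0,0,0],45],[[0,-140,0],[0,0,0],45],[[0,-140,0],[0,0,0],45],[[0,-140,0],[0,0,0],45]]'
python3 - <<'E'
from workcell import bot
from h import *
P=np.load("P.npy");rel(P,bot.get_obs())
p=bot.camera("wrist")
def fish(X):
    c=R.from_euler('xyz',p["orientation"],degrees=True).inv().apply(np.atleast_2d(X)-p["origin"])
    r=np.linalg.norm(c[:,:2],axis=1);th=np.arctan2(r,c[:,2]);m=p["mtx"]
    return np.c_[m[0][2]+m[0][0]*th*c[:,0]/r,m[1][2]+m[1][1]*th*c[:,1]/r]
print("expected knob(-79)",fish(b2w(P,[[-.079,-.0625,.112],[-.069,-.0625,.112]])),"grip(57,42.5)",fish(b2w(P,[[.042,.057,.098],[.042,.0425,.098]])))
cv2.imwrite("pics/w4.png",cv2.cvtColor(p["frame"],cv2.COLOR_RGB2BGR))
E
```

```text
time: 12.3
ee_pos: [0.5416, 0.2724, 0.2205]
tcp_rot: [-90.1, -0.0, 109.1]
wrist_force: [-1.0, 0.7, -0.4]
opening: 0.0448
t 12.3 tcp in box mm [ 42.5  57.  220.5] yaw-rel [-9.006e+01 -2.000e-02  8.988e+01] F [-1.   0.7 -0.4] open 0.04479537585224494 q [27. 13. 17. 95.  0.  8.]
expected knob(-79) [[125.58215966  63.61636002]
 [125.44940906  75.37975735]] grip(57,42.5) [[273.21866216 203.08593084]
 [255.90261284 203.11753301]]
```

View pics/w4.png

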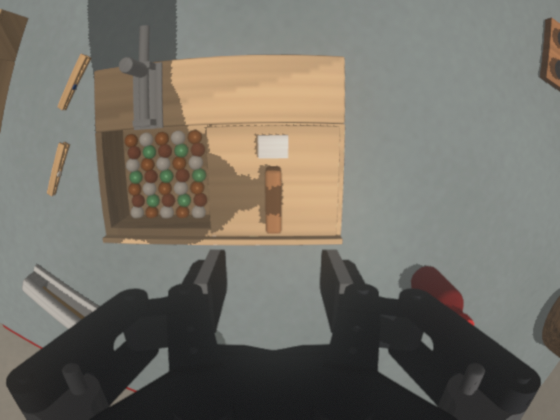

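The knob top is at (126,66), which puts the bolt at about -77 mm. The grip bar is at (273,200), about +57 mm. The gripper touches nothing, so I'm handing in.

```bash
python3 -c "
from workcell import bot
print(bot.job_done()); print(bot.get_obs()['wrist_force'])"
```

```text
the job is handed in; nothing more can be done
None
the job is handed in; nothing more can be done
```

The long box is open. I drew its bolt back by the knob to about x = -77 to -79 mm (limit -69), slid the lid to about y = +57 mm (needed above +42.5), let go and lifted clear.

The last wrist picture showed the bolt still back and the beads uncovered, with the fingers well above the box. The wrist force was about 1 N, which is noise level. I handed the job in at about 12.4 s, and the arm only crossed the short box well above it.

- **Small disagreement:** the last picture put the knob about 2 mm less far back than the arm's own reading, still well inside the limit.
- **Forces:** the largest wrist force I read was about 21 N, while holding the knob.
- **Failed checks:** none failed, but handing in reports no verdict, and the force reading I asked for afterwards returned nothing.

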